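# Make up a blood sugar kit and an injection kit

## Task

Make up two kits from the stock on the trolley. In the blue tray put the glucose meter, flat in the wide pocket, and the test strip tube, standing upright in either small pocket; in the yellow tray put the small blue and white box of wipes, flat in the wide pocket as it lies now, and the red-capped vial and the thick white tape roll, each standing upright in a small pocket of its own. Leave the purple carton, the yellow-lidded cup and the flat tape roll with the blue core where they are.

Things in the scene. Friction and masses are not known exactly. Their poses are not given: they have to be found in the camera images.
- blue_tray: Blue plastic kit tray, fixed, 132 (x) by 154 (y) by 6 mm high. Origin: centre of its underside, z up. Floor 2 mm thick; walls and dividers 4 mm thick, rising 4 mm above the floor. Pockets: one wide, 124 (x) by 82 (y) mm, centre x=0, y=+32 mm; two small, 60 x 60 mm, centres x=-32 and x=+32 mm, y=-43 mm.
- yellow_tray: Yellow plastic kit tray, fixed, 132 (x) by 154 (y) by 6 mm high. Origin: centre of its underside, z up. Floor 2 mm thick; walls and dividers 4 mm thick, rising 4 mm above the floor. Pockets: one wide, 124 (x) by 82 (y) mm, centre x=0, y=+32 mm; two small, 60 x 60 mm, centres x=-32 and x=+32 mm, y=-43 mm.
- meter: Dark blue hand-held glucose meter lying flat with its screen up, 80 mm (x) by 55 mm (y), 19 mm high (sides are grippable up to about 15 mm), rounded edges, 60 g; grip it across its 55 mm width (y). Origin: centre of its underside, z up. Loose.
- strip_tube: Test strip tube, white with a broad blue cap, standing upright, 26 mm across, 44 mm high, 18 g. A wall shelf overhangs the back of the trolley: there close the fingers left to right (world y). Origin: centre of its underside, z up. Loose.
- wipes_box: Small blue and white carton of alcohol wipes, 40 mm (x) by 62 mm (y), 34 mm high, 60 g; grip it across its 40 mm width (x). Origin: centre of its underside, z up. Loose.
- vial: Small glass injection vial with a red cap, standing upright, 23 mm across, 47 mm high (straight glass up to about 30 mm), 16 g. A wall shelf overhangs the back of the trolley: there close the fingers left to right (world y). Origin: centre of its underside, z up. Loose.
- tape: Thick plain white surgical tape roll standing on its flat side, 39 mm across, 30 mm high, 20 g. A wall shelf overhangs the back of the trolley: there close the fingers left to right (world y). Origin: centre of its underside, z up. Loose.
- purple_carton: Purple and white ampoule carton lying flat, 52 mm (x) by 78 mm (y), 22 mm high; not wanted, leave it alone. Origin: centre of its underside, z up. Loose.
- yellow_cup: Specimen cup with a yellow screw lid, 62 mm across, 64 mm high; not wanted, leave it alone. Origin: centre of its underside, z up. Loose.
- flat_tape: Flat white tape roll with a blue core, 62 mm across, 12 mm high; not wanted, leave it alone. Origin: centre of its underside, z up. Loose.
Things that resemble listed ones, but are neither listed nor needed, are in the scene too. Of the things shaped like the tape, the white one is meant.

How it is judged:
By the outcome, as a careful person would: the job done as asked, in the order asked, and still so for the second after the job is handed in, with the robot touching nothing.
It also fails if it takes over 120 s, if anything falls off the work surface, if the arm or the gripper's body presses on something with over 40 N, if the wrist force passes 120 N, or if a joint passes its speed limit or range.

## Robot

A 7-joint arm with a two-finger parallel gripper is mounted at the origin on a cart in front of the work surface, level with it; the furniture and walls round the work are solid. World frame = base frame: x ahead of the robot, y to its left, z up, the work surface at z = 0. Lengths are in mm, angles in rad, forces in N, time in s.
With the tool pointing down it reaches from about 400 to 850 mm from the base axis. Payload 10.4 kg.
Tool frame: the origin (TCP) lies between the finger pads; the fingertips stand 25 mm ahead of it and the grasp point (between the pads) lies 6 mm ahead of it; z points along the fingers, y is the line along which they close (so a half turn about z gives the same grasp; the last joint's range is limited). The gripper opens to 87 mm and grips with 3 to 60 N. Pads are 19 mm wide; open, the fingers measure 117 mm over their backs; the gripper's body (75 mm by 190 mm) begins 51 mm behind the grasp point.
Start: joints at [-1.238, 0.332, -0.065, 1.46, 0.022, 1.35, -0.088], TCP at [217.701, 585.88, 247.576] pointing down, gripper open.
Joint ranges: [-2.6, 2.6], [-0.5, 2.12], [-1.47, 1.34], [0.16, 2.42], [-1.27, 4.41], [0.06, 2.06], [-2.6, 2.6]. Speed limits (rad/s): [2.22, 2.22, 2.79, 2.79, 3.14, 3.14, 3.14].

## Interface

Orientations are given as a unit quaternion [w, x, y, z].
In Python, from station import get_state, read_camera, finish_job gives the robot as it stands. The module is installed in compiled form; this text tells all that it offers.
- The arm moves only by the tool drive_tool, never from a script. Its argument "plan" is text: rows parted by semicolons, each of 7 numbers parted by spaces: the turn, a rotation vector about the tool's x, y, z in units of 6 degrees (1.0 is 6 degrees), then the shift along the tool's x, y, z in units of 40 mm (1.0 is 40 mm), then the gripper command: -1 is shut, 1 is fully open, values between are in proportion. A call has 1 to 8 rows; each row is the pose to reach, as a shift and turn from the pose commanded when the call began, along the tool's axes at that moment; what a row does not reach only later rows make up. A row lasts 1/8 s, in which the tool goes at most 62.5 mm and 10.7 degrees, less where a joint would pass 70% of its speed; a pose out of reach is approached as far as the arm can. A call with a gripper value outside its range is refused whole. The fingers move at their own pace and stop on an object; the grip force is fixed at half the most. Time passes only in rows, so rows that repeat a pose let the fingers close. It gives the time, the measured TCP pose, the force, the opening and the grip force at its end, in the units of the state.
- get_state(): the state, without advancing time (a new reading comes with each control period).
- read_camera(name): name is "scene" or "top" or "wrist"; returns a dict with "color" (400x640x3 uint8, red, green, blue), "range_z" (400x640 float32, mm along the optical axis (not along the pixel's ray), 0 where there is no reading), "intrinsics" (3x3 intrinsics, pixels), "R" (3x3) and "t" (3): a world point X has camera coordinates R X + t. Camera axes: x right, y down, z forward; pixel columns grow to the right and rows downward; lengths in mm; the calibration is good to about 2 mm. The wrist camera is an equidistant fisheye: a pixel r from the principal point sees the ray r / f radians off the axis. A picture is of the moment at which its call begins.
- finish_job(): hands the job in; it is judged then, once.
The state is a dict: "t": time; "joint_pos": joint angles; "joint_vel": joint speeds; "joint_torque": joint torques, N m; "tcp_pos": TCP position; "tool_rot": TCP orientation; "force": force on the tool from outside, world axes, zero at the start; "moment": the same for the moment, N m; "gripper_width": finger opening in mm; "grip_force": force on a finger pad.
Only numpy, scipy, OpenCV 4.12 (cv2) and the standard library are available. Lean on these libraries where they do the work, as an engineer would, in place of code of your own. Each camera call takes 0.05 s, during which the arm holds its last target. There are 200 camera calls.

## Working session

There is one attempt and no reset: what is moved stays moved. The work goes in short steps, Python scripts to look and compute and a tool call to move; the robot and the scene stay as the last step left them, time stands still between calls to the robot, and variables do not carry over. Pictures are saved under pics/ and viewed, at most 14 in all, crops included, and the job is handed in when it is done.

Besides the shell and the picture viewer there is one more tool, called after ">>>" as name(argument=value, ...) on one line, values as JSON. drive_tool: Moves the arm, as the interface text tells. Its arguments: {"type":"object","properties":{"plan":{"type":"string"}},"required":["plan"]}

```bash
mkdir -p pics; cat > h.py <<'E'
import numpy as np,cv2
from station import *
def grab(n,f):
    d=read_camera(n); cv2.imwrite(f'pics/{f}.png',d['color'][...,::-1]); np.savez(f'{f}.npz',**d); return d
def load(f): return dict(np.load(f'{f}.npz'))
def cloud(d):
    K=d['intrinsics'];z=d['range_z'].astype(float);v,u=np.mgrid[:z.shape[0],:z.shape[1]]
    P=np.stack([(u-K[0,2])/K[0,0]*z,(v-K[1,2])/K[1,1]*z,z],-1)
    return (P-d['t'])@d['R']
def ray(d,u,v,h):
    K=d['intrinsics'];c=-d['R'].T@d['t'];r=d['R'].T@np.array([(u-K[0,2])/K[0,0],(v-K[1,2])/K[1,1],1])
    return c+r*(h-c[2])/r[2]
E
python3 - <<'E'
from h import *
for n in('scene','top'):
    d=grab(n,n+'0');print(n,d['intrinsics'].tolist(),(-d['R'].T@d['t']).round(),d['R'].round(2).tolist())
s=get_state();print(s)
E
```

```text
scene [[515.6474791502749, 0.0, 314.90312384683244], [0.0, 515.6474791502749, 205.27652830609276], [0.0, 0.0, 1.0]] [-177. -662.  776.] [[0.67, -0.74, 0.01], [-0.43, -0.4, -0.81], [0.6, 0.54, -0.59]]
top [[506.384598947435, 0.0, 316.98671603563366], [0.0, 506.384598947435, 207.33283635774853], [0.0, 0.0, 1.0]] [ 345.   16. 1246.] [[0.0, -1.0, 0.03], [-0.99, -0.01, -0.16], [0.16, -0.03, -0.99]]
{'t': 0.1, 'joint_pos': array([-1.23760891,  0.33281019, -0.06470578,  1.46083698,  0.02163394,
        1.34991032, -0.08848769]), 'joint_vel': array([-0.00213616, -0.00014804,  0.00032123, -0.00192495,  0.00019189,
        0.00205336,  0.00025984]), 'joint_torque': array([ 1.42327324e-03, -6.24546075e+01,  2.45202013e-02, -3.90717852e+01,
       -6.15515769e-02,  3.65375646e-02,  3.82347287e-05]), 'tcp_pos': array([217.60630895, 585.56455948, 246.84228056]), 'tool_rot': array([-6.85571970e-05,  1.76935216e-01,  9.84222296e-01, -6.30448753e-04]), 'force': array([-0.00671959, -0.21951512, -0.43124117]), 'moment': array([ 0.00238199, -0.00589334,  0.02694996]), 'grip_force': 0.0, 'gripper_width': 87.33411239642393}
```

View pics/scene0.png

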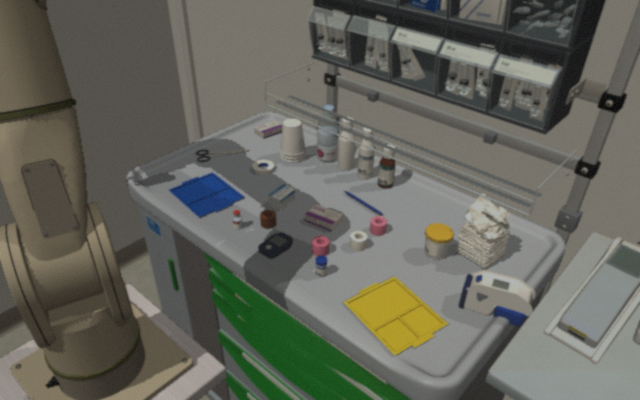

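View pics/top0.png

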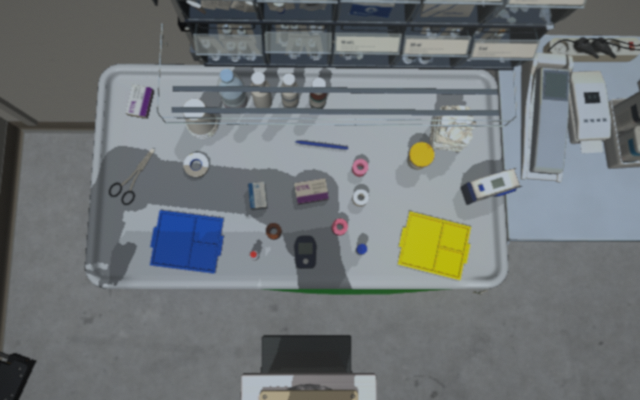

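The scene shows the blue tray (top 187,240), yellow tray (435,245), meter (305,250), strip tube (362,249), vial (254,253), white tape (361,197), wipes box (257,195), purple carton (311,190). Gripper is off at the lower left.

```bash
python3 - <<'E'
from h import *
d=load('top0');c=d['color'][...,::-1]
a=cv2.resize(c[170:290,140:380],(800,400),interpolation=cv2.INTER_CUBIC)
b=cv2.resize(c[200:285,390:480],(212,200),interpolation=cv2.INTER_CUBIC)
s=load('scene0')['color'][...,::-1]
e=cv2.resize(s[160:360,160:460],(800,533),interpolation=cv2.INTER_CUBIC)
o=np.zeros((600,800,3),np.uint8);o[:400]=a;o[400:,:212]=b
cv2.imwrite('pics/c1.png',o);cv2.imwrite('pics/c2.png',e)
P=cloud(d);Q=cloud(load('scene0'))
for u,v in[(187,225),(205,260),(435,235),(430,260),(305,245),(362,249),(254,253),(361,190),(340,226),(257,193),(311,188),(274,231),(421,154),(250,280),(450,200)]:print(u,v,P[v,u].round(1))
E
```

```text
187 225 [503.8 301.   -0.9]
205 260 [417.8 253.    3.1]
435 235 [ 481.  -312.4    2.6]
430 260 [ 419.5 -299.1   -2.9]
305 245 [453.7  10.3  18.5]
362 249 [ 442.2 -125.    46.2]
254 253 [432.3 130.9  42.7]
361 190 [ 587.4 -125.9   34.2]
340 226 [502.2 -76.    5.4]
257 193 [579.8 128.1  27. ]
311 188 [594.1  -3.9  22.2]
274 231 [4.897e+02 8.680e+01 1.000e-01]
421 154 [ 671.9 -270.    61.5]
250 280 [369.9 143.6  -3. ]
450 200 [ 570.  -354.4    0. ]
```

View pics/c1.png

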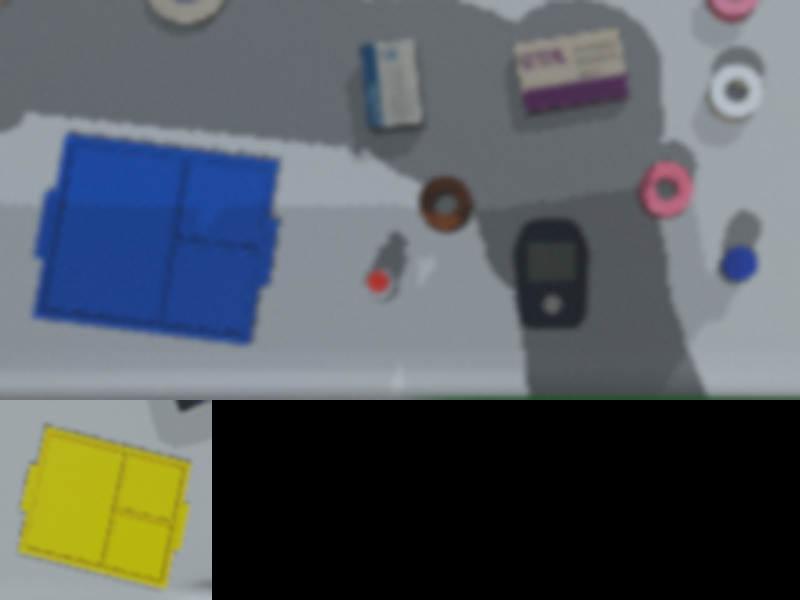

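View pics/c2.png

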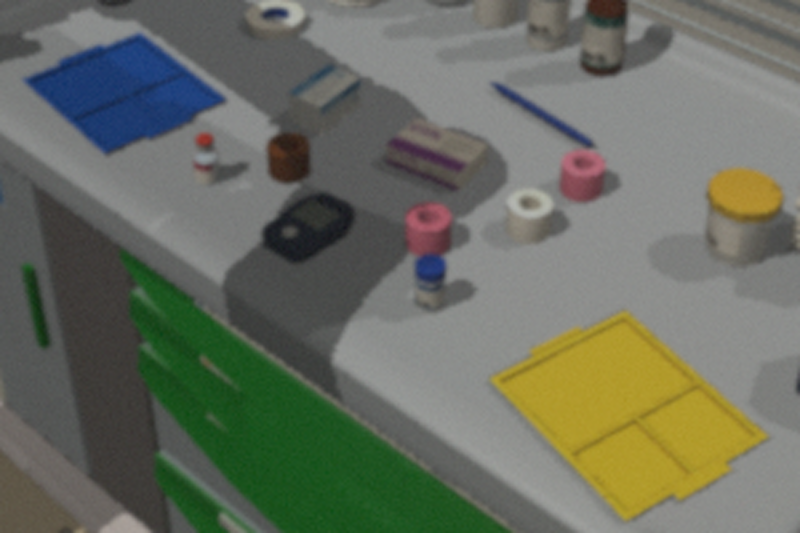

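Crops confirm both trays have the wide pocket on the left (world +y) with tray x near world x; the wipes box's long side runs roughly along world x; the white tape is in crop 1 at (737,90), with pink and brown lookalikes next to it.

```bash
cat > m.py <<'E'
from h import *
def comp(m,box,ret=False):
    x0,y0,x1,y1=box;z=np.zeros_like(m,np.uint8);z[y0:y1,x0:x1]=m[y0:y1,x0:x1]
    n,l,s,c=cv2.connectedComponentsWithStats(z,connectivity=4);i=1+np.argmax(s[1:,4]);return (l==i).astype(np.uint8),s[i],c[i]
def tri(rays):
    A=np.zeros((3,3));b=np.zeros(3)
    for c,r in rays:
        r=r/np.linalg.norm(r);M=np.eye(3)-np.outer(r,r);A+=M;b+=M@c
    X=np.linalg.solve(A,b);return X
def pr(d,u,v):
    K=d['intrinsics'];return -d['R'].T@d['t'],d['R'].T@np.array([(u-K[0,2])/K[0,0],(v-K[1,2])/K[1,1],1])
E
python3 - <<'E'
from m import *
T=load('top0');S=load('scene0')
ht=cv2.cvtColor(T['color'],cv2.COLOR_RGB2HSV).astype(int);hs=cv2.cvtColor(S['color'],cv2.COLOR_RGB2HSV).astype(int)
def M(h,name):
    H,s,v=h[...,0],h[...,1],h[...,2]
    return {'red':((H<8)|(H>172))&(s>120),'blue':(H>105)&(H<130)&(s>140),'yel':(H>22)&(H<35)&(s>150),
     'dark':v<70,'white':(s<30)&(v>175)}[name]
for n,col,bt,bs in[('vialcap','red',(240,235,270,265),(225,200,250,232)),('tubecap','blue',(350,235,375,260),(310,250,335,275))]:
    _,s1,c1=comp(M(ht,col),bt);_,s2,c2=comp(M(hs,col),bs)
    X=tri([pr(T,*c1),pr(S,*c2)]);print(n,s1,c1,s2,c2,X.round(1))
# trays
for n,col,b,bs in[('blue','blue',(140,200,230,280),(160,165,250,220)),('yellow','yel',(390,205,480,285),(340,270,450,355))]:
  for d,h,bb in((T,ht,b),(S,hs,bs)):
    m,s,c=comp(M(h,col),bb)
    v,u=np.nonzero(m);W=np.array([ray(d,a,b_,6)[:2] for a,b_ in zip(u,v)])
    r=cv2.minAreaRect(W.astype(np.float32));P=cloud(d)[v,u];print(n,s,r,'z med',np.median(P[:,2]))
# meter
m,s,c=comp(M(ht,'dark'),(285,225,325,275));v,u=np.nonzero(m);W=np.array([ray(T,a,b,17)[:2] for a,b in zip(u,v)])
print('meter',s,cv2.minAreaRect(W.astype(np.float32)),W.mean(0),'z',np.percentile(cloud(T)[v,u,2],[10,50,90]))
# cloud-based footprint of raised things
P=cloud(T)
for n,bb,lo in[('wipes',(240,175,275,215),25),('tape',(345,180,378,212),20),('meter',(285,225,325,275),10),('purple',(285,170,335,208),14)]:
    x0,y0,x1,y1=bb;q=P[y0:y1,x0:x1].reshape(-1,3);top=np.percentile(q[:,2],90);q=q[q[:,2]>lo]
    print(n,len(q),'ztop',np.percentile(q[:,2],[25,50,75,95]).round(1),q.mean(0).round(1),cv2.minAreaRect(q[:,:2].astype(np.float32)))
E
```

```text
vialcap [251 252   5   5  21] [253. 254.] [234 210   5   5  18] [236.11111111 211.88888889] [430. 133.  43.]
tubecap [357 244   9  10  67] [361.29850746 248.71641791] [317 256   9   9  65] [321.04615385 260.12307692] [ 443.8 -124.6   37.3]
blue [ 151  211   72   62 3652] ((463.8770446777344, 298.8658447265625), (169.33766174316406, 134.34371948242188), 82.86547088623047) z med 2.05060265504047
blue [ 170  173   73   44 1726] ((461.4349670410156, 294.053466796875), (166.84722900390625, 131.46580505371094), 82.89718627929688) z med 0.3285905721146455
yellow [ 399  212   71   67 3506] ((456.3316345214844, -308.45257568359375), (169.45391845703125, 134.35365295410156), 75.97632598876953) z med 2.570075948584093
yellow [ 345  278  102   77 4153] ((453.255126953125, -311.503662109375), (169.01242065429688, 133.4534454345703), 75.87537384033203) z med 0.6052477190735224
meter [294 235  23  34 645] ((438.309326171875, 10.230125427246094), (79.90404510498047, 53.425743103027344), 0.10953235626220703) [438.3562202   9.9449365] z [12.56389747 16.32843863 19.71308447]
wipes 423 ztop [32.  33.3 34.9 37.5] [571.  127.3  47.6] ((471.3268127441406, 90.30311584472656), (288.1083984375, 50.74028015136719), 20.467140197753906)
tape 174 ztop [27.3 29.2 31.1 33.9] [ 563.8 -119.4   63.8] ((462.346435546875, -66.63900756835938), (37.37267303466797, 284.40460205078125), 62.223876953125)
meter 667 ztop [14.7 16.6 18.3 20.6] [436.4  11.4  22. ] ((410.751708984375, 11.11726188659668), (130.94140625, 51.137630462646484), 0.46848902106285095)
purple 670 ztop [20.  21.8 23.3 25.7] [584.9  -2.6  32.6] ((482.4718017578125, -11.908710479736328), (268.5660400390625, 79.73331451416016), 4.97479248046875)
```

```bash
cat > go.py <<'E'
# python3 go.py x y z yaw_deg ; ... prints row numbers from the present pose
import sys
from h import *
from scipy.spatial.transform import Rotation as R
def show(*wps):
    s=get_state();q=s['tool_rot'];R0=R.from_quat([q[1],q[2],q[3],q[0]])
    print('t',round(s['t'],2),'pos',s['tcp_pos'].round(1),'w',round(s['gripper_width'],1),'F',s['force'].round(1),'grip',round(s['grip_force'],1))
    for x,y,z,yaw in wps:
        Rt=R.from_euler('z',yaw,degrees=True)*R.from_quat([0,1,0,0])
        print('  turn',((R0.inv()*Rt).as_rotvec(degrees=True)/6).round(2),'shift',(R0.inv().apply(np.array([x,y,z])-s['tcp_pos'])/40).round(2))
if __name__=='__main__': show(*[list(map(float,a.split(','))) for a in sys.argv[1:]])
E
python3 go.py 438,10,200,0
python3 - <<'E'
from m import *
P=cloud(load('top0'))
for n,bb,lo,hi,r in[('wipes',(240,175,275,215),24,42,(574,128)),('tape',(345,180,378,212),20,38,(577,-124)),('purple',(285,170,335,208),14,30,(587,-4))]:
    x0,y0,x1,y1=bb;q=P[y0:y1,x0:x1].reshape(-1,3);q=q[(q[:,2]>lo)&(q[:,2]<hi)]
    print(n,len(q),q.mean(0).round(1),cv2.minAreaRect(q[:,:2].astype(np.float32)),np.percentile(q,[3,97],axis=0).round(1))
E
```

```text
t 0.1 pos [217.6 585.6 246.8] w 87.3 F [-0.  -0.2 -0.4] grip 0.0
  turn [-0.01 -0.   -3.4 ] shift [-10.18 -11.57   1.19]
wipes 420 [573.7 128.6  33.2] ((574.4539184570312, 128.82913208007812), (62.93811798095703, 39.84187698364258), 6.805492877960205) [[544.3 110.1  27.5]
 [603.4 147.4  38. ]]
tape 169 [ 570.2 -123.4   28.8] ((569.9853515625, -123.02240753173828), (36.37236022949219, 36.98141860961914), 2.3579394817352295) [[ 552.4 -140.6   21.9]
 [ 587.7 -106.4   33.5]]
purple 664 [587.   -2.7  21.6] ((587.6185913085938, -2.8481826782226562), (52.520652770996094, 77.68612670898438), 9.82632064819336) [[561.2 -38.5  16.8]
 [613.4  33.1  26.2]]
```

>>> drive_tool(plan="0 0 -3.4 -1 -1.1 0 1;0 0 -3.4 -10.18 -11.57 1.19 1;0 0 -3.4 -10.18 -11.57 1.19 1;0 0 -3.4 -10.18 -11.57 1.19 1;0 0 -3.4 -10.18 -11.57 1.19 1;0 0 -3.4 -10.18 -11.57 1.19 1;0 0 -3.4 -10.18 -11.57 1.19 1;0 0 -3.4 -10.18 -11.57 1.19 1")

```text
t: 1.1
tcp_pos: [395.3, 121.4, 210.1]
tool_rot: [0.0, -0.0, 1.0, 0.0]
force: [0.7, -0.1, 0.6]
gripper_width: 86.7
grip_force: 0.0
```

```bash
python3 go.py 438,10,170,0
```

```text
t 1.1 pos [395.3 121.4 210.1] w 86.7 F [ 0.7 -0.1  0.6] grip 0.0
  turn [0.01 0.   0.  ] shift [-1.07 -2.78  1.  ]
```

>>> drive_tool(plan="0 0 0 -1.07 -2.78 1 1;0 0 0 -1.07 -2.78 1 1;0 0 0 -1.07 -2.78 1 1;0 0 0 -1.07 -2.78 1 1")

```text
t: 1.6
tcp_pos: [437.7, 12.4, 170.1]
tool_rot: [-0.0, 0.0, 1.0, 0.0]
force: [0.3, 1.0, -0.4]
gripper_width: 87.2
grip_force: 0.0
```

```bash
python3 - <<'E'
from h import *
d=grab('wrist','w1');print(d['intrinsics'].tolist(),(-d['R'].T@d['t']).round(1),d['R'].round(3).tolist())
from go import show
show((438,10,60,0),(438,10,27,0))
E
```

```text
[[309.70691628693146, 0.0, 324.9424053175814], [0.0, 309.70691628693146, 196.63799114045446], [0.0, 0.0, 1.0]] [368.7  12.4 306.6] [[0.0, 1.0, -0.0], [0.968, -0.0, 0.252], [0.252, -0.0, -0.968]]
t 1.65 pos [437.7  13.1 170.3] w 87.1 F [-0.3 -0.2 -0.7] grip 0.0
  turn [ 0.   -0.    0.01] shift [-0.01 -0.08  2.76]
  turn [ 0.   -0.    0.01] shift [-0.01 -0.08  3.58]
```

View pics/w1.png

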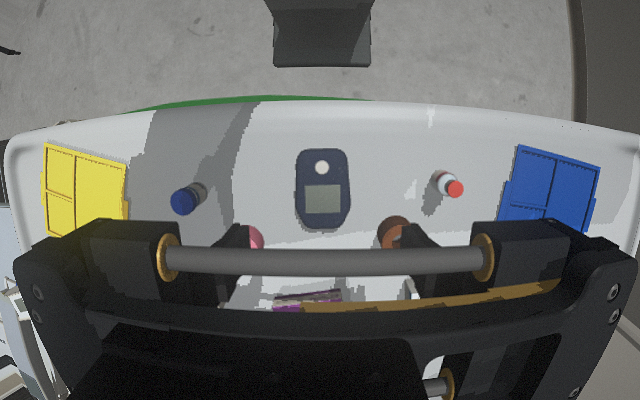

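Wrist view: meter centred at (323,188) between the fingers, vial cap (454,188), tube cap (184,202).

```bash
cat >> m.py <<'E'
def fr(d,u,v):
    K=d['intrinsics'];x=(u-K[0,2])/K[0,0];y=(v-K[1,2])/K[1,1];th=np.hypot(x,y);k=np.sin(th)/max(th,1e-9)
    return -d['R'].T@d['t'],d['R'].T@np.array([x*k,y*k,np.cos(th)])
def fplane(d,u,v,h):
    c,r=fr(d,u,v);return c+r*(h-c[2])/r[2]
def hsvm(d,name):
    h=cv2.cvtColor(d['color'],cv2.COLOR_RGB2HSV).astype(int);H,s,v=h[...,0],h[...,1],h[...,2]
    return {'red':((H<8)|(H>172))&(s>120),'blue':(H>105)&(H<130)&(s>120),'yel':(H>22)&(H<35)&(s>120),'dark':v<95,'white':(s<30)&(v>175)}[name]
E
python3 - <<'E'
from m import *
d=load('w1');T=load('top0');S=load('scene0')
m,s,c=comp(hsvm(d,'dark'),(285,135,365,240));v,u=np.nonzero(m)
for h in(5,12,19):
    W=np.array([fplane(d,a,b,h)[:2] for a,b in zip(u,v)]);print('meter',s,h,cv2.minAreaRect(W.astype(np.float32)))
_,s,c=comp(hsvm(d,'red'),(430,165,480,210));print(s,c,'vial cap',tri([pr(T,253,254),fr(d,*c)]),tri([pr(T,253,254),pr(S,236.1,211.9),fr(d,*c)]))
_,s,c=comp(hsvm(d,'blue'),(165,180,210,225));print(s,c,'tube cap',tri([pr(T,361.3,248.7),fr(d,*c)]),tri([pr(T,361.3,248.7),pr(S,321.05,260.12),fr(d,*c)]))
E
```

```text
meter [ 295  149   55   80 2713] 5 ((440.1912536621094, 9.25377082824707), (81.69363403320312, 55.04058074951172), 0.03228367865085602)
meter [ 295  149   55   80 2713] 12 ((438.53314208984375, 9.326377868652344), (79.79779815673828, 53.76327133178711), 0.03233218565583229)
meter [ 295  149   55   80 2713] 19 ((436.875, 9.399032592773438), (77.90193939208984, 52.485965728759766), 0.03223585709929466)
[448 181  15  17 198] [454.96969697 188.77272727] vial cap [429.94078614 133.14411789  42.84506067] [429.99858543 133.04795253  42.98130959]
[171 190  22  25 407] [181.17199017 202.3980344 ] tube cap [ 442.72537048 -123.5440181    45.38370484] [ 443.53590146 -125.46602034   39.1488969 ]
```

>>> drive_tool(plan="0 0 0 -0.02 -0.09 1.4 1;0 0 0 -0.02 -0.09 2.6 1;0 0 0 -0.02 -0.09 2.76 1;0 0 0 -0.02 -0.09 2.76 1")

```text
t: 2.15
tcp_pos: [439.3, 9.4, 60.9]
tool_rot: [0.0, -0.001, 1.0, 0.0]
force: [0.5, 0.4, 0.7]
gripper_width: 87.1
grip_force: 0.0
```

```bash
python3 go.py 438.5,9.5,27,0
```

```text
t 2.15 pos [439.3   9.4  60.9] w 87.1 F [0.5 0.4 0.7] grip 0.0
  turn [0.   0.01 0.01] shift [0.02 0.   0.85]
```

>>> drive_tool(plan="0 0 0 0 0 0.6 1;0 0 0 0 0 0.85 1;0 0 0 0 0 0.85 1;0 0 0 0 0 0.85 -1;0 0 0 0 0 0.85 -1;0 0 0 0 0 0.85 -1;0 0 0 0 0 0.85 -1;0 0 0 0 0 0.85 -1")

```text
t: 3.15
tcp_pos: [438.8, 8.6, 26.0]
tool_rot: [0.0, -0.0, 1.0, 0.0]
force: [-0.7, -0.1, 2.5]
gripper_width: 52.3
grip_force: 29.9
```

```bash
python3 go.py
```

```text
t 3.15 pos [438.8   8.6  26. ] w 52.3 F [-0.7 -0.1  2.5] grip 29.9
```

>>> drive_tool(plan="0 0 0 0 0 -1 -1;0 0 0 0 0 -2.4 -1;0 0 0 -0.3 1.5 -2.4 -1;0 0 1.2 -0.7 8 -2.4 -1;0 0 1.2 -0.7 8 -2.4 -1;0 0 1.2 -0.7 8 -2.4 -1;0 0 1.2 -0.7 8 -2.4 -1;0 0 1.2 -0.7 8 -2.4 -1")

```text
t: 4.15
tcp_pos: [465.0, 333.5, 121.2]
tool_rot: [-0.0, 0.06, 0.998, 0.0]
force: [0.0, -0.5, -1.3]
gripper_width: 52.1
grip_force: 29.8
```

```bash
python3 - <<'E'
from h import *
from go import show
show((466.5,328.3,60,-7.1))
grab('wrist','w2')
E
```

```text
t 4.15 pos [465.  333.5 121.2] w 52.1 F [ 0.  -0.5 -1.3] grip 29.8
  turn [ 0.01 -0.01  0.04] shift [-0.05 -0.13  1.53]
```

View pics/w2.png

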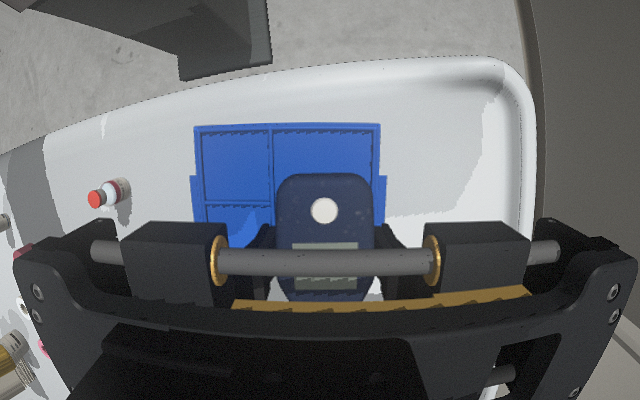

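Wrist view: the meter is held over the blue tray; tray near corners at about (195,125) and (381,124), divider bottom corner near (272,130).

```bash
python3 - <<'E'
from m import *
d=load('w2')
from scipy.spatial.transform import Rotation as R
for n,u,v in[('cornerR',195,126),('cornerL',380.5,124.5),('div',272,130),('Rtabdivjoint',272,202),('small low left',203,203)]:
    X=fplane(d,u,v,6)[:2];a=np.deg2rad(-7.1);q=X-np.array([462.5,296.5]);print(n,X.round(1),'tray:',np.round([np.cos(a)*q[0]+np.sin(a)*q[1],-np.sin(a)*q[0]+np.cos(a)*q[1]],1))
E
```

```text
cornerR [386.5 230.9] tray: [-67.3 -74.5]
cornerL [406.8 385.9] tray: [-66.3  81.9]
div [400.9 297.6] tray: [-61.3  -6.5]
Rtabdivjoint [461.  288.4] tray: [-0.5 -8.2]
small low left [454.6 225.2] tray: [  1.  -71.8]
```

>>> drive_tool(plan="0 0 0 -0.05 -0.06 1 -1;0 0 0 -0.05 -0.06 1.9 -1;0 0 0 -0.05 -0.06 2.1 -1;0 0 0 -0.05 -0.06 2.1 -1;0 0 0 -0.05 -0.06 2.1 -1")

```text
t: 4.82
tcp_pos: [469.2, 326.3, 39.5]
tool_rot: [0.001, 0.063, 0.998, 0.001]
force: [0.6, 1.2, -0.3]
gripper_width: 52.5
grip_force: 29.8
```

```bash
python3 go.py 467,331,28.5,-7.3
```

```text
t 4.83 pos [469.2 326.3  39.5] w 52.5 F [ 0.6  1.2 -0.3] grip 29.8
  turn [0.02 0.01 0.02] shift [0.07 0.11 0.27]
```

>>> drive_tool(plan="0 0 0 0.05 0.1 0.1 -1;0 0 0 0.05 0.1 0.15 -1;0 0 0 0.05 0.1 0.15 -1;0 0 0 0.05 0.1 0.15 -1")

```text
t: 5.32
tcp_pos: [466.9, 330.1, 32.0]
tool_rot: [0.0, 0.063, 0.998, 0.0]
force: [-0.7, 0.7, -0.5]
gripper_width: 52.7
grip_force: 29.8
```

```bash
python3 go.py 467,331,32.5,-7.3
```

```text
t 5.33 pos [466.9 330.1  32. ] w 52.7 F [-0.7  0.7 -0.5] grip 29.8
  turn [0.   0.   0.02] shift [ 0.    0.02 -0.01]
```

>>> drive_tool(plan="0 0 0 0 0 0 0.5;0 0 0 0 0 0 0.5;0 0 0 0 0 0 0.5;0 0 0 0 0 -1 0.5;0 0 0 0 0 -2.5 1;0 0 -1.2 1.9 -3 -2.5 1;0 0 -1.2 1.9 -6 -2.5 1;0 0 -1.2 1.9 -6 -2.5 1")

```text
t: 6.32
tcp_pos: [383.5, 163.0, 132.0]
tool_rot: [0.0, -0.0, 1.0, 0.0]
force: [1.0, -0.4, 1.4]
gripper_width: 85.7
grip_force: 0.0
```

```bash
python3 - <<'E'
from m import *
from go import show
show((443,-124.5,130,0))
for n in('top','scene'):grab(n,n+'1')
d=load('top1');m,s,c=comp(hsvm(d,'dark'),(150,200,215,280));v,u=np.nonzero(m);W=np.array([ray(d,a,b,19)[:2] for a,b in zip(u,v)]);print(s,c,cv2.minAreaRect(W.astype(np.float32)))
b=[load(k)['color'][y:y+100,x:x+160,::-1] for k,x,y in(('top1',120,190),('scene1',140,140))]
cv2.imwrite('pics/c3.png',cv2.resize(np.hstack(b),(800,250),interpolation=cv2.INTER_CUBIC))
E
```

```text
t 6.33 pos [383.5 163.  132. ] w 85.7 F [ 1.  -0.4  1.4] grip 0.0
  turn [0.01 0.01 0.01] shift [-1.48 -7.19  0.05]
[162 223  53  57 799] [177.60450563 240.54067584] ((461.10986328125, 305.0062255859375), (108.92113494873047, 149.0412139892578), 59.237525939941406)
```

View pics/c3.png

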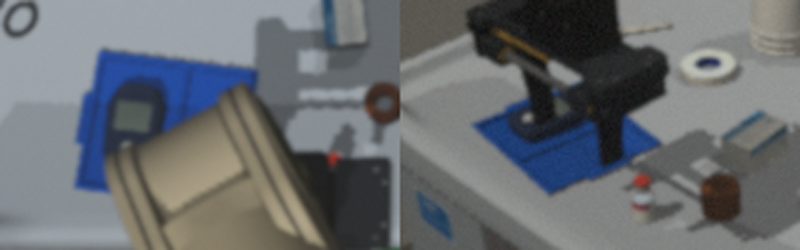

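Meter lies in the blue tray's wide pocket (crop 1 at 140,115). On to the strip tube.

>>> drive_tool(plan="0 0 0 -1.48 -3 0 0.6;0 0 0 -1.48 -7.19 0 0.6;0 0 0 -1.48 -7.19 0 0.6;0 0 0 -1.48 -7.19 0 0.6;0 0 0 -1.48 -7.19 0 0.6;0 0 0 -1.48 -7.19 0 0.6;0 0 0 -1.48 -7.19 0 0.6")

```text
t: 7.3
tcp_pos: [443.7, -122.4, 131.8]
tool_rot: [-0.0, -0.0, 1.0, 0.0]
force: [0.2, -0.7, -0.0]
gripper_width: 69.4
grip_force: 0.0
```

```bash
python3 - <<'E'
from m import *
from go import show
show((443,-124.5,80,0),(443,-124.5,34,0))
d=grab('wrist','w3');x=(250,100,400,260)
_,s,c=comp(hsvm(d,'blue'),x);print(s,c,[fplane(d,*c,h).round(1) for h in(38,42,44)])
E
```

```text
t 7.3 pos [ 443.7 -122.4  131.8] w 69.4 F [ 0.2 -0.7 -0. ] grip 0.0
  turn [ 0. -0.  0.] shift [ 0.02 -0.05  1.29]
  turn [ 0. -0.  0.] shift [ 0.02 -0.05  2.44]
[306 193  32  32 776] [321.38530928 208.875     ] [array([ 444.6, -125.3,   38. ]), array([ 443.4, -125.3,   42. ]), array([ 442.8, -125.3,   44. ])]
```

>>> drive_tool(plan="0 0 0 0.01 -0.06 1.2 0.6;0 0 0 0.01 -0.06 2.2 0.6;0 0 0 0.01 -0.06 2.44 0.6;0 0 0 0.01 -0.06 2.44 -1;0 0 0 0.01 -0.06 2.44 -1;0 0 0 0.01 -0.06 2.44 -1;0 0 0 0.01 -0.06 2.44 -1;0 0 0 0.01 -0.06 2.44 -1")

```text
t: 8.35
tcp_pos: [443.3, -125.5, 34.5]
tool_rot: [0.0, -0.0, 1.0, 0.0]
force: [0.1, -0.3, 0.7]
gripper_width: 27.5
grip_force: 0.0
```

```bash
python3 go.py
```

```text
t 8.35 pos [ 443.3 -125.5   34.5] w 27.5 F [ 0.1 -0.3  0.7] grip 0.0
```

>>> drive_tool(plan="0 0 0 0 0 0 -1;0 0 0 0 0 0 -1;0 0 0 0 0 -1 -1;0 0 0 0 0 -2.4 -1;0 0 0 0.3 2 -2.4 -1;0 0 1.2 0.44 9.65 -2.4 -1;0 0 1.2 0.44 9.65 -2.4 -1;0 0 1.2 0.44 9.65 -2.4 -1")

```text
t: 9.35
tcp_pos: [428.8, 124.3, 130.5]
tool_rot: [0.0, 0.063, 0.998, 0.0]
force: [1.1, 0.4, -0.0]
gripper_width: 23.3
grip_force: 29.5
```

```bash
python3 go.py 425.8,260.4,130,-7.3
```

```text
t 9.35 pos [428.8 124.3 130.5] w 23.3 F [ 1.1  0.4 -0. ] grip 29.5
  turn [0.01 0.   0.01] shift [0.5  3.37 0.02]
```

>>> drive_tool(plan="0 0 0 0.5 3.37 0 -1;0 0 0 0.5 3.37 0 -1;0 0 0 0.5 3.37 0 -1;0 0 0 0.5 3.37 0.8 -1;0 0 0 0.5 3.37 1.6 -1;0 0 0 0.5 3.37 1.6 -1;0 0 0 0.5 3.37 1.6 -1")

```text
t: 10.22
tcp_pos: [426.7, 258.4, 67.3]
tool_rot: [0.0, 0.063, 0.998, 0.0]
force: [-0.1, 0.3, 0.6]
gripper_width: 23.7
grip_force: 29.5
```

```bash
python3 - <<'E'
from m import *
from go import show
show((425.8,260.4,37,-7.3))
d=grab('wrist','w4')
E
```

```text
t 10.22 pos [426.7 258.4  67.3] w 23.7 F [-0.1  0.3  0.6] grip 29.5
  turn [0.01 0.01 0.01] shift [0.03 0.05 0.76]
```

View pics/w4.png

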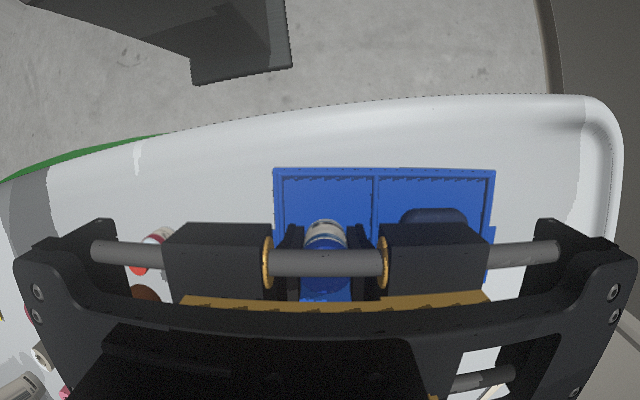

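The tube hangs upright over the near small pocket (pocket columns 283–373, tube 325); the meter is in the wide pocket.

>>> drive_tool(plan="0 0 0 0.03 0.05 0.5 -1;0 0 0 0.03 0.05 0.75 -1;0 0 0 0.03 0.05 0.75 -1;0 0 0 0.03 0.05 0.75 -1")

```text
t: 10.78
tcp_pos: [425.6, 260.8, 36.9]
tool_rot: [0.0, 0.063, 0.998, 0.0]
force: [0.0, 0.1, 0.3]
gripper_width: 23.1
grip_force: 30.4
```

```bash
python3 go.py 425.8,260.4,37,-7.3
```

```text
t 10.78 pos [425.6 260.8  36.9] w 23.1 F [0.  0.1 0.3] grip 30.4
  turn [0.01 0.   0.02] shift [-0.01 -0.01 -0.  ]
```

>>> drive_tool(plan="0 0 0 0 0 0.02 -0.25;0 0 0 0 0 0.02 -0.1;0 0 0 0 0 0.02 -0.1;0 0 0 0 0 -0.5 -0.1;0 0 0 0 0 -1.4 -0.1;0 0 0 0 0 -2.4 -0.1;0 0 0 0 -0.5 -2.4 0.5;0 0 0 0 -0.5 -2.4 0.5")

```text
t: 11.78
tcp_pos: [422.4, 239.3, 131.8]
tool_rot: [-0.0, 0.064, 0.998, -0.0]
force: [-0.4, 0.0, -0.8]
gripper_width: 51.8
grip_force: 0.0
```

```bash
python3 go.py 574,128.8,130,6.8; python3 go.py 555,128.8,130,6.8
```

```text
t 11.78 pos [422.4 239.3 131.8] w 51.8 F [-0.4  0.  -0.8] grip 0.0
  turn [-0.   -0.01 -2.35] shift [-4.11 -2.26  0.04]
t 11.78 pos [422.4 239.3 131.8] w 51.8 F [-0.4  0.  -0.8] grip 0.0
  turn [-0.   -0.01 -2.35] shift [-3.64 -2.32  0.04]
```

>>> drive_tool(plan="0 0 -1.5 -4.11 -2.26 0 0.6;0 0 -2.35 -4.11 -2.26 0 0.6;0 0 -2.35 -4.11 -2.26 0 0.6;0 0 -2.35 -4.11 -2.26 0 0.6;0 0 -2.35 -4.11 -2.26 0 0.6;0 0 -2.35 -4.11 -2.26 0 0.6")

```text
t: 12.52
tcp_pos: [573.4, 132.2, 131.6]
tool_rot: [-0.001, -0.061, 0.998, 0.0]
force: [-0.1, 0.8, 0.1]
gripper_width: 69.7
grip_force: 0.0
```

```bash
python3 - <<'E'
from m import *
from go import show
show((574.4,128.8,80,6.8),(574.4,128.8,30,6.8))
d=grab('wrist','w5')
d=grab('top','top2');P=cloud(d);h=hsvm(d,'blue');_,s,c=comp(h,(185,235,230,275));
g=(P[...,2]>36)&(P[...,2]<50);print(s,c);_,s,c=comp(g,(190,230,235,275));print('tube',s,c,ray(d,*c,44))
m,s,c=comp(hsvm(d,'dark'),(155,210,200,265));v,u=np.nonzero(m);W=np.array([ray(d,a,b,17)[:2] for a,b in zip(u,v)]);print('meter',s,c,cv2.minAreaRect(W.astype(np.float32)))
E
```

```text
t 12.53 pos [573.4 132.2 131.6] w 69.7 F [-0.1  0.8  0.1] grip 0.0
  turn [ 0.01 -0.01  0.04] shift [-0.02 -0.09  1.29]
  turn [ 0.01 -0.01  0.04] shift [-0.02 -0.09  2.54]
[185 235  19  37 652] [193.73466258 252.54447853]
tube [193 251  10  11  91] [197.73626374 255.76923077] [425.3044219  262.56718364  44.        ]
meter [162 223  25  34 612] [173.7124183  238.99346405] ((467.15380859375, 327.69012451171875), (55.632118225097656, 79.86201477050781), 83.80545043945312)
```

View pics/w5.png

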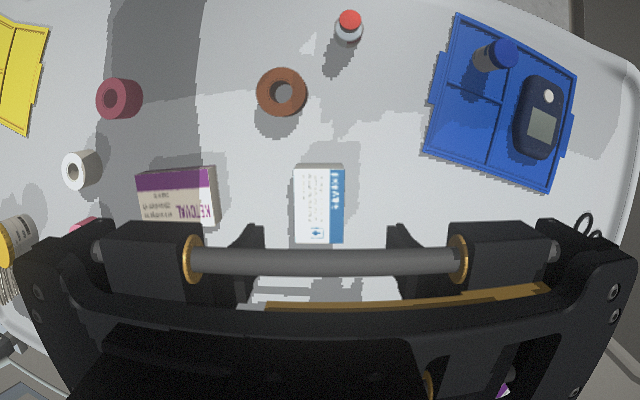

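Blue kit is complete (tube at 493,55; meter at 540,118). Wipes box corners about (294,164),(343,163),(345,243),(296,243).

```bash
python3 - <<'E'
from m import *
d=load('w5')
q=[fplane(d,u,v,33)[:2] for u,v in[(294,165),(343,164),(345,243),(296,243)]]
print(np.round(q,1),cv2.minAreaRect(np.float32(q)))
E
```

```text
[[543.6 104.4]
 [538.3 141.7]
 [602.9 152.3]
 [607.8 112.2]] ((572.9241333007812, 128.2445831298828), (65.35044860839844, 40.41331481933594), 7.102226257324219)
```

>>> drive_tool(plan="0 0 0 -0.01 -0.09 1.2 0.6;0 0 0 -0.01 -0.09 2.2 0.6;0 0 0 -0.01 -0.09 2.46 0.6;0 0 0 -0.01 -0.09 2.46 0.6;0 0 0 -0.01 -0.09 2.46 -1;0 0 0 -0.01 -0.09 2.46 -1;0 0 0 -0.01 -0.09 2.46 -1;0 0 0 -0.01 -0.09 2.46 -1")

```text
t: 13.62
tcp_pos: [575.5, 127.2, 34.2]
tool_rot: [0.0, -0.06, 0.998, 0.0]
force: [-0.6, 0.2, 2.5]
gripper_width: 39.6
grip_force: 30.0
```

```bash
python3 go.py
```

```text
t 13.62 pos [575.5 127.2  34.2] w 39.6 F [-0.6  0.2  2.5] grip 30.0
```

>>> drive_tool(plan="0 0 0 0 0 -1 -1;0 0 0 0 0 -2.4 -1;0 0 0 0 0 -2.4 -1;0 0 1 1 -2 -2.4 -1;0 0 2 2 -4 -2.4 -1;0 0 3 3 -6 -2.4 -1;0 0 3.45 3.5 -8 -2.4 -1;0 0 3.45 3.5 -8 -2.4 -1")

```text
t: 14.62
tcp_pos: [482.4, -172.6, 129.4]
tool_rot: [-0.0, 0.12, 0.993, 0.0]
force: [0.8, 0.6, -0.2]
gripper_width: 39.9
grip_force: 30.0
```

```bash
python3 go.py 463.2,-278.5,130,-14
```

```text
t 14.62 pos [ 482.4 -172.6  129.4] w 39.9 F [ 0.8  0.6 -0.2] grip 30.0
  turn [ 0.   -0.    0.03] shift [-0.16 -2.69 -0.02]
```

>>> drive_tool(plan="0 0 0 -0.16 -2.69 0 -1;0 0 0 -0.16 -2.69 0 -1;0 0 0 -0.16 -2.69 0 -1;0 0 0 -0.16 -2.69 0 -1;0 0 0 -0.16 -2.69 0 -1")

```text
t: 15.25
tcp_pos: [464.5, -275.7, 129.5]
tool_rot: [-0.0, 0.119, 0.993, 0.0]
force: [0.6, 0.7, -0.3]
gripper_width: 40.0
grip_force: 30.0
```

```bash
python3 - <<'E'
from m import *
from go import show
show((463.2,-278.5,40,-14))
d=grab('wrist','w6')
E
```

```text
t 15.25 pos [ 464.5 -275.7  129.5] w 40.0 F [ 0.6  0.7 -0.3] grip 30.0
  turn [ 0.01 -0.    0.06] shift [ 0.01 -0.08  2.24]
```

View pics/w6.png

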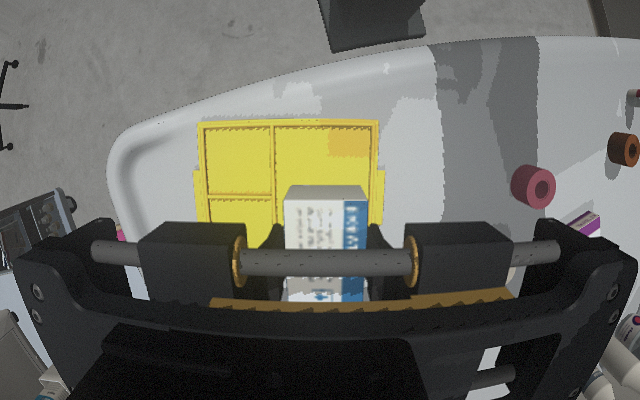

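Box is held over the yellow tray; tray near corners (199,122), (377,121), divider junctions (273,128) and (273,194).

```bash
python3 - <<'E'
from m import *
d=load('w6')
X={}
for n,u,v in[('cornerR',199,122),('cornerL',377,121),('div',273,128),('junction',273,194)]:
    X[n]=fplane(d,u,v,6)[:2];a=np.deg2rad(-14);q=X[n]-np.array([455.5,-309.5]);print(n,X[n].round(1),'tray:',np.round([np.cos(a)*q[0]+np.sin(a)*q[1],-np.sin(a)*q[0]+np.cos(a)*q[1]],1))
e=X['cornerL']-X['cornerR'];print(np.linalg.norm(e),np.degrees(np.arctan2(e[0],e[1])))
E
```

```text
cornerR [ 371.4 -367. ] tray: [-67.7 -76.2]
cornerL [ 410.  -217.6] tray: [-66.4  78.2]
div [ 395.1 -303.9] tray: [-59.9  -9.1]
junction [ 450.3 -319.1] tray: [ -2.7 -10.5]
154.34744767132008 14.496033131010256
```

>>> drive_tool(plan="0 0 0 0.03 -0.05 1 -1;0 0 0 0.03 -0.05 2 -1;0 0 0 0.03 -0.05 2.2 -1;0 0 0 0.03 -0.05 2.2 -1;0 0 0 0.03 -0.05 2.2 -1")

```text
t: 15.92
tcp_pos: [463.4, -279.1, 43.4]
tool_rot: [0.001, 0.12, 0.993, -0.0]
force: [-0.3, 0.4, -0.6]
gripper_width: 39.7
grip_force: 30.0
```

```bash
python3 go.py 463,-277.5,37,-14.2
```

```text
t 15.93 pos [ 463.4 -279.1   43.4] w 39.7 F [-0.3  0.4 -0.6] grip 30.0
  turn [-0.    0.02  0.07] shift [0.02 0.04 0.16]
```

>>> drive_tool(plan="0 0 0 0.01 0.03 0.15 -1;0 0 0 0.01 0.03 0.15 -1;0 0 0 0.01 0.03 0.15 -1;0 0 0 0.01 0.03 0.15 0.4;0 0 0 0.01 0.03 0.15 0.4;0 0 0 0.01 0.03 0.15 0.4;0 0 0 0.01 0.03 -0.8 0.4;0 0 0 0.01 0.03 -2.2 0.4")

```text
t: 16.92
tcp_pos: [461.2, -277.0, 129.8]
tool_rot: [-0.002, 0.12, 0.993, 0.0]
force: [1.6, -0.5, 0.6]
gripper_width: 60.5
grip_force: 0.0
```

```bash
python3 go.py 430,133,130,0
```

```text
t 16.93 pos [ 461.2 -277.   129.8] w 60.5 F [ 1.6 -0.5  0.6] grip 0.0
  turn [ 0.   -0.03 -2.3 ] shift [3.2  9.77 0.  ]
```

>>> drive_tool(plan="0 0 -1 1 3 0 0.4;0 0 -2.3 3.2 9.77 0 0.4;0 0 -2.3 3.2 9.77 0 0.4;0 0 -2.3 3.2 9.77 0 0.4;0 0 -2.3 3.2 9.77 0 0.4;0 0 -2.3 3.2 9.77 0 0.4;0 0 -2.3 3.2 9.77 0 0.4;0 0 -2.3 3.2 9.77 0 0.4")

```text
t: 17.92
tcp_pos: [430.6, 135.1, 129.8]
tool_rot: [-0.0, -0.002, 1.0, 0.0]
force: [-0.9, 0.6, -0.8]
gripper_width: 61.3
grip_force: 0.0
```

```bash
python3 go.py 430,133,130,0
```

```text
t 17.93 pos [430.6 135.1 129.8] w 61.3 F [-0.9  0.6 -0.8] grip 0.0
  turn [ 0.   -0.    0.05] shift [ 0.01 -0.05 -0.01]
```

```bash
python3 - <<'E'
from m import *
from go import show
d=grab('wrist','w7')
_,s,c=comp(hsvm(d,'red'),(280,150,370,250));print(s,c,[fplane(d,*c,h).round(1) for h in(43,47)])
show((430,133,31,0))
E
```

```text
[312 200  20  20 333] [321.42042042 209.56156156] [array([430. , 132.3,  43. ]), array([428.8, 132.3,  47. ])]
t 17.98 pos [430.9 133.  129.7] w 61.2 F [ 0.2 -0.2  0.1] grip 0.0
  turn [-0.   -0.    0.02] shift [ 0.02 -0.    2.47]
```

>>> drive_tool(plan="0 0 0 0.03 -0.01 1.2 0.4;0 0 0 0.03 -0.01 2.2 0.4;0 0 0 0.03 -0.01 2.46 0.4;0 0 0 0.03 -0.01 2.46 0.4;0 0 0 0.03 -0.01 2.46 -1;0 0 0 0.03 -0.01 2.46 -1;0 0 0 0.03 -0.01 2.46 -1;0 0 0 0.03 -0.01 2.46 -1")

```text
t: 18.98
tcp_pos: [430.0, 132.3, 31.8]
tool_rot: [0.0, -0.0, 1.0, 0.0]
force: [0.6, 0.9, -0.1]
gripper_width: 28.9
grip_force: 0.0
```

>>> drive_tool(plan="0 0 0 0 0 0 -1;0 0 0 0 0 0 -1")

```text
t: 19.23
tcp_pos: [430.0, 132.3, 31.6]
tool_rot: [0.0, -0.0, 1.0, 0.0]
force: [-1.1, 0.9, 3.7]
gripper_width: 22.1
grip_force: 29.9
```

```bash
python3 go.py 430,133,130,0
```

```text
t 19.23 pos [430.  132.3  31.6] w 22.1 F [-1.1  0.9  3.7] grip 29.9
  turn [0. 0. 0.] shift [-0.    0.02 -2.46]
```

>>> drive_tool(plan="0 0 0 0 0 -1 -1;0 0 0 0 0 -2.4 -1;0 0 0 0 0 -2.4 -1;0 0 1 0.1 -4 -2.4 -1;0 0 2.37 0.3 -9 -2.4 -1;0 0 2.37 0.3 -9 -2.4 -1;0 0 2.37 0.3 -9 -2.4 -1;0 0 2.37 0.3 -9 -2.4 -1")

```text
t: 20.23
tcp_pos: [418.9, -181.9, 127.0]
tool_rot: [-0.0, 0.123, 0.992, 0.0]
force: [1.4, 0.0, -0.8]
gripper_width: 21.9
grip_force: 29.9
```

```bash
python3 go.py 413.5,-342.3,128,-14.2
```

```text
t 20.23 pos [ 418.9 -181.9  127. ] w 21.9 F [ 1.4  0.  -0.8] grip 29.9
  turn [ 0. -0.  0.] shift [-0.85 -3.92 -0.03]
```

>>> drive_tool(plan="0 0 0 -0.85 -3.92 0 -1;0 0 0 -0.85 -3.92 0 -1;0 0 0 -0.85 -3.92 0 -1;0 0 0 -0.85 -3.92 0 -1;0 0 0 -0.85 -3.92 1 -1;0 0 0 -0.85 -3.92 1.5 -1;0 0 0 -0.85 -3.92 1.5 -1")

```text
t: 21.1
tcp_pos: [413.3, -339.4, 66.1]
tool_rot: [-0.002, 0.123, 0.992, 0.001]
force: [-0.2, 0.2, 0.7]
gripper_width: 22.0
grip_force: 29.9
```

```bash
python3 - <<'E'
from m import *
from go import show
show((413.5,-342.3,34.5,-14.2))
grab('wrist','w8')
E
```

```text
t 21.1 pos [ 413.3 -339.4   66.1] w 22.0 F [-0.2  0.2  0.7] grip 29.9
  turn [ 0.01 -0.03  0.  ] shift [-0.02 -0.07  0.79]
```

View pics/w8.png

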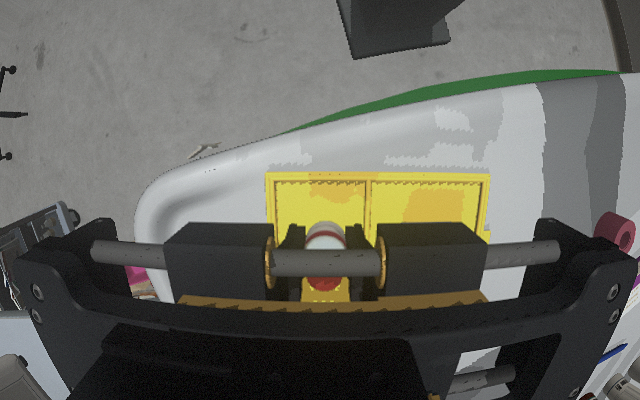

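The vial is upright over the near small pocket (columns 275–365, vial at 323).

>>> drive_tool(plan="0 0 0 -0.02 -0.05 0.5 -1;0 0 0 -0.02 -0.05 0.78 -1;0 0 0 -0.02 -0.05 0.78 -1;0 0 0 -0.02 -0.05 0.78 -1")

```text
t: 21.65
tcp_pos: [414.5, -342.9, 36.5]
tool_rot: [0.0, 0.124, 0.992, -0.0]
force: [-0.4, -0.5, -0.3]
gripper_width: 22.1
grip_force: 29.9
```

```bash
python3 go.py 413.5,-342.3,34,-14.2
```

```text
t 21.65 pos [ 414.5 -342.9   36.5] w 22.1 F [-0.4 -0.5 -0.3] grip 29.9
  turn [-0.  0. -0.] shift [0.03 0.01 0.06]
```

>>> drive_tool(plan="0 0 0 0.02 0 0.06 -1;0 0 0 0.02 0 0.06 -1;0 0 0 0.02 0 0.06 -0.3;0 0 0 0.02 0 0.06 -0.05;0 0 0 0.02 0 0.06 -0.05;0 0 0 0.02 0 -0.5 -0.05;0 0 0 0.02 0 -1.4 -0.05;0 0 0 0.02 0 -2.4 -0.05")

```text
t: 22.65
tcp_pos: [413.3, -342.3, 133.1]
tool_rot: [-0.0, 0.124, 0.992, 0.0]
force: [0.6, -0.0, -0.2]
gripper_width: 41.4
grip_force: 0.0
```

```bash
python3 go.py 569,-123,130,0
```

```text
t 22.65 pos [ 413.3 -342.3  133.1] w 41.4 F [ 0.6 -0.  -0.2] grip 0.0
  turn [ 0.   -0.01 -2.37] shift [-2.43  6.27  0.07]
```

>>> drive_tool(plan="0 0 -0.7 -0.7 1.8 0 0.5;0 0 -2.37 -2.43 6.27 0 0.5;0 0 -2.37 -2.43 6.27 0 0.5;0 0 -2.37 -2.43 6.27 0 0.5;0 0 -2.37 -2.43 6.27 0 0.5;0 0 -2.37 -2.43 6.27 0 0.5;0 0 -2.37 -2.43 6.27 0 0.5")

```text
t: 23.52
tcp_pos: [568.4, -125.6, 132.3]
tool_rot: [-0.0, 0.001, 1.0, -0.0]
force: [1.1, 0.3, -0.2]
gripper_width: 65.3
grip_force: 0.0
```

```bash
python3 - <<'E'
from m import *
from go import show
show((570,-123,30,0))
grab('wrist','w9')
E
```

```text
t 23.52 pos [ 568.4 -125.6  132.3] w 65.3 F [ 1.1  0.3 -0.2] grip 0.0
  turn [-0.01 -0.   -0.03] shift [-0.04  0.07  2.56]
```

View pics/w9.png

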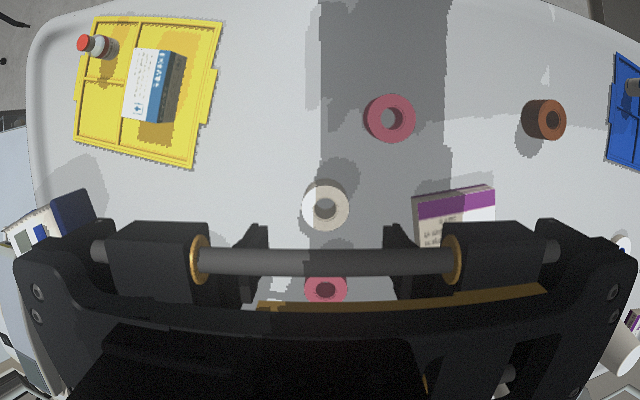

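Wipes and vial sit properly in the yellow tray; the white tape is at (325,206), between the fingers.

```bash
python3 - <<'E'
from m import *
from go import show
d=load('w9');T=load('top2')
print([fplane(d,u,v,30).round(1) for u,v in((325,206),(301,205),(350,205),(325,181),(325,230))])
_,s,c=comp((cloud(load('top0'))[...,2]>22),(345,183,378,210));print(c,tri([pr(load('top0'),*c),fr(d,325,206)]))
show((570,-123,30,0))
E
```

```text
[array([ 569.5, -125.7,   30. ]), array([ 568.6, -145. ,   30. ]), array([ 568.7, -105.6,   30. ]), array([ 549. , -125.7,   30. ]), array([ 590.1, -125.8,   30. ])]
[359.85889571 197.2208589 ] [ 573.26999722 -125.39632473   15.67480554]
t 23.57 pos [ 568.3 -125.6  132.4] w 65.5 F [-0.8 -0.9 -0.3] grip 0.0
  turn [-0.   -0.   -0.03] shift [-0.04  0.07  2.56]
```

>>> drive_tool(plan="0 0 0 -0.04 0 1.2 0.5;0 0 0 -0.04 0 2.2 0.5;0 0 0 -0.04 0 2.48 0.5;0 0 0 -0.04 0 2.48 0.5;0 0 0 -0.04 0 2.48 -1;0 0 0 -0.04 0 2.48 -1;0 0 0 -0.04 0 2.48 -1;0 0 0 -0.04 0 2.48 -1")

```text
t: 24.58
tcp_pos: [571.3, -123.2, 33.6]
tool_rot: [0.0, -0.0, 1.0, 0.0]
force: [-1.1, 1.1, 4.2]
gripper_width: 37.9
grip_force: 30.2
```

```bash
python3 go.py 475.5,-358,130,-14.2
```

```text
t 24.57 pos [ 571.3 -123.2   33.6] w 37.9 F [-1.1  1.1  4.2] grip 30.2
  turn [0.   0.01 2.37] shift [ 2.4  -5.87 -2.41]
```

>>> drive_tool(plan="0 0 0 0 0 -1 -1;0 0 0 0 0 -2.4 -1;0 0 0 0 0 -2.4 -1;0 0 0.8 0.8 -2 -2.4 -1;0 0 2.37 2.4 -5.87 -2.4 -1;0 0 2.37 2.4 -5.87 -2.4 -1;0 0 2.37 2.4 -5.87 -2.4 -1;0 0 2.37 2.4 -5.87 -2.4 -1")

```text
t: 25.58
tcp_pos: [471.1, -363.2, 128.8]
tool_rot: [-0.001, 0.128, 0.992, -0.001]
force: [-0.3, 0.8, -0.8]
gripper_width: 37.7
grip_force: 30.1
```

>>> drive_tool(plan="0 0 0 0 0 0 -1;0 0 0 0 0 0 -1")

```text
t: 25.82
tcp_pos: [476.1, -356.3, 128.5]
tool_rot: [-0.0, 0.122, 0.992, 0.001]
force: [-0.2, 1.2, -0.3]
gripper_width: 37.7
grip_force: 30.1
```

```bash
python3 go.py 475.5,-358,60,-14.2
```

```text
t 25.82 pos [ 476.1 -356.3  128.5] w 37.7 F [-0.2  1.2 -0.3] grip 30.1
  turn [ 0.01 -0.01  0.02] shift [ 0.   -0.05  1.71]
```

>>> drive_tool(plan="0 0 0 0 -0.04 1 -1;0 0 0 0 -0.04 1.7 -1;0 0 0 0 -0.04 2.1 -1;0 0 0 0 -0.04 2.1 -1;0 0 0 0 -0.04 2.1 -1;0 0 0 0 -0.04 2.1 -1")

```text
t: 26.58
tcp_pos: [475.3, -359.9, 46.1]
tool_rot: [0.001, 0.124, 0.992, -0.0]
force: [-0.2, -0.5, 0.6]
gripper_width: 37.7
grip_force: 30.1
```

```bash
python3 go.py 475.5,-358,36.2,-14.2
```

```text
t 26.57 pos [ 475.3 -359.9   46.1] w 37.7 F [-0.2 -0.5  0.6] grip 30.1
  turn [-0.    0.02 -0.  ] shift [0.01 0.05 0.25]
```

>>> drive_tool(plan="0 0 0 0 0.04 0.24 -1;0 0 0 0 0.04 0.24 -1;0 0 0 0 0.04 0.24 -1;0 0 0 0 0.04 0.24 0;0 0 0 0 0.04 0.24 0.15;0 0 0 0 0.04 0.24 0.15;0 0 0 0 0.04 -0.5 0.15;0 0 0 0 0.04 -2 0.15")

```text
t: 27.58
tcp_pos: [474.0, -357.0, 124.2]
tool_rot: [-0.002, 0.124, 0.992, 0.001]
force: [1.9, 0.1, 0.8]
gripper_width: 49.9
grip_force: 0.0
```

>>> drive_tool(plan="0 0 0 0 0 -0.5 0.15;0 0 0 -1 3 -0.8 0.15;0 0 0 -2 5 -0.8 0.15;0 0 0 -2 5 -0.8 0.15;0 0 0 -2 5 -0.8 0.15;0 0 0 -2 5 -0.8 0.15")

```text
t: 28.32
tcp_pos: [603.0, -180.6, 156.1]
tool_rot: [-0.0, 0.121, 0.993, 0.0]
force: [0.1, -0.6, -0.1]
gripper_width: 50.2
grip_force: 0.0
```

```bash
python3 - <<'E'
from h import *
import go;go.show()
c=[grab(n,n+'9')['color'][...,::-1] for n in('top','scene')]
o=np.vstack([cv2.resize(c[0][180:290,130:490],(800,244)),cv2.resize(c[1][130:360,150:460][...],(480,356))[:, :].copy() if 0 else cv2.copyMakeBorder(cv2.resize(c[1][130:360,150:460],(480,356)),0,0,0,320,0)])
cv2.imwrite('pics/f.png',o)
E
```

```text
t 28.32 pos [ 603.  -180.6  156.1] w 50.2 F [ 0.1 -0.6 -0.1] grip 0.0
```

View pics/f.png

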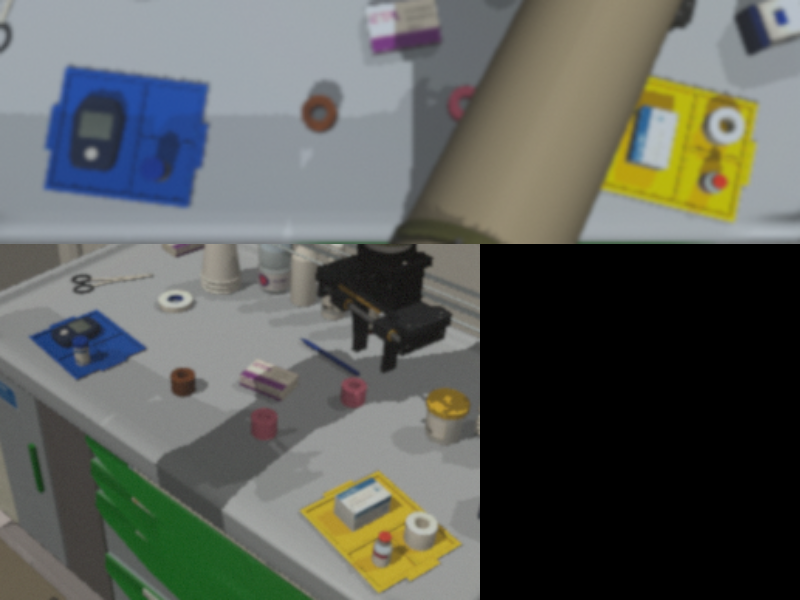

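Both kits look complete: meter and tube in the blue tray, wipes, vial and tape in the yellow tray. I'll check numerically that the tape and wipes box are seated.

```bash
python3 - <<'E'
from h import *
def chk(f):
    P=cloud(load(f)).reshape(-1,3);a=np.deg2rad(-14.2);q=P[:,:2]-[455,-308.5]
    t=np.c_[q@[np.cos(a),np.sin(a)],q@[-np.sin(a),np.cos(a)],P[:,2]]
    for n,x0,x1,y0,y1,lo in(('tape',2,66,-77,-11,22),('wipes',-62,62,-11,75,24),('vial',-66,-2,-77,-11,15)):
        m=(t[:,0]>x0)&(t[:,0]<x1)&(t[:,1]>y0)&(t[:,1]<y1)&(t[:,2]>lo)&(t[:,2]<60);w=t[m];print(f,n,np.percentile(w,[4,50,96],axis=0).round(0).tolist())
chk('top9');chk('scene9')
E
```

```text
top9 tape [[13.0, -58.0, 25.0], [30.0, -41.0, 31.0], [47.0, -23.0, 36.0]]
top9 wipes [[-31.0, 15.0, 30.0], [-2.0, 34.0, 35.0], [27.0, 53.0, 40.0]]
top9 vial [[-42.0, -49.0, 21.0], [-34.0, -38.0, 35.0], [-25.0, -30.0, 51.0]]
scene9 tape [[12.0, -61.0, 23.0], [29.0, -44.0, 29.0], [47.0, -28.0, 32.0]]
scene9 wipes [[-32.0, 11.0, 26.0], [-5.0, 29.0, 34.0], [26.0, 50.0, 36.0]]
scene9 vial [[-44.0, -55.0, 17.0], [-38.0, -48.0, 32.0], [-27.0, -37.0, 48.0]]
```

```bash
python3 -c "
from station import finish_job;print(finish_job())"
```

```text
the job is handed in; nothing more can be done
None
```

Both kits are made up and handed in at about 28 s: the meter and strip tube are in the blue tray, and the wipes box, vial and white tape are in the yellow tray; the purple carton, yellow-lidded cup and flat tape roll were never handled.

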